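# Dock the notched tray and sunglasses case on the sloping key-station lid

## Task

Set the dark wooden tray on the sloping lid of the plywood key station, notch end downhill, so that its notch straddles the yellow key and the tray hangs against it lying flush on the lid. Then lay the blue sunglasses case lengthwise inside the tray, flat on its floor. Lower each one until it lies flat before you let go, keep the lid shut, and leave the cactus pot, spoon rest, carabiner and key ring where they are.

Things in the scene. Friction and masses are not known exactly. Their poses are not given: they have to be found in the camera images.
- station: fixed key station of two stacked plywood boxes. Lower box open, 210 (x) x 380 (y) x 100 mm, walls 9 mm; origin: centre of its underside, on the table. Upper box, 220 mm wide, centred at y = +80 mm on it, has a lid sloping down to -x at 25 degrees, its face 150 to 260 mm above the table. Carabiner and key ring lie in the open -y part.
- lid (a joint): hinge of the sloping lid along its high edge: 0 = shut (starts and must stay shut, held by its own weight of 0.9 kg), grows as it opens, rad
- key (a point): foot centre of the yellow key on the lid's flat face. x: straight up the slope; y: level, across it; z: out of the face (25 degrees off vertical). The key is a fixed bar 36 mm (x) x 12 (y) x 10 high (z). The face reaches 77 mm down the slope, 167 mm up and 116 mm to each side of this point; a flush brass tab stands 11 mm out at the low edge.
- tray: loose dark wooden tray 160 (x) x 66 (y) x 20 mm, 0.14 kg, balancing at x = +4; origin: centre of underside, z up. Floor 12 mm thick; rim 6 mm wide, 8 mm above the floor; inside 148 x 54 mm. At its -x end a through notch 18 mm wide, centred, runs from the open end to x = -30 mm. Seated: x up the slope, notch's closed end on the key's upper end, origin at (48, 0, 0) mm in key. Grip across the 66 mm.
- case: loose closed blue plastic sunglasses case, rounded edges, 130 (x) x 46 (y) x 44 mm high, 0.12 kg; origin: centre of its underside, z up. Either end may point uphill. In the tray its underside is 12 mm above the tray's underside and the rims reach 8 mm up its sides, so grip it higher than that, across the 46 mm.
- cactus: bystander: white ceramic pot, 76 mm across and 68 mm high, with a green cactus to 138 mm; origin at the centre of its underside
- spoon_rest: bystander: wooden spoon rest, about 195 x 75 x 18 mm, lying on the table; origin on its underside
- carabiner: bystander: aluminium carabiner, about 100 x 55 x 9 mm, lying in the open lower box; origin on its underside
- key_ring: bystander: steel ring with two brass keys, about 95 mm long, lying in the open lower box; origin at the ring's centre, on its underside
Mind the look-alikes: they are no part of the job. Of the things shaped like the case, the blue one is meant.

How it is judged:
On the way, in this order (a step that is already met when the one before it is completed fails the run):
1. the tray lies flush on the lid with the key in its notch, lowered there by the fingers (still touching it) (x of tray in the frame of key between 0.044 and 0.058 m and y of tray in the frame of key between -0.005 and 0.005 m and z of tray in the frame of key between -0.004 and 0.004 m and angle between the x axis of tray and the x axis of key, either way round below 0.1 rad and angle between the z axis of tray and the z axis of key, either way round below 0.07 rad and contact force between the fingers and tray above 0.3 N), for 0.1 s.
2. the case lies flat inside the seated tray, lowered there by the fingers (still touching it) (x of tray in the frame of key between 0.044 and 0.058 m and y of tray in the frame of key between -0.005 and 0.005 m and z of tray in the frame of key between -0.004 and 0.004 m and angle between the x axis of tray and the x axis of key, either way round below 0.1 rad and angle between the z axis of tray and the z axis of key, either way round below 0.07 rad and x of case in the frame of tray between -0.014 and 0.014 m and y of case in the frame of tray between -0.008 and 0.008 m and z of case in the frame of tray between 0.008 and 0.016 m and angle between the x axis of case and the x axis of tray, either way round below 0.12 rad and angle between the z axis of case and the z axis of tray, either way round below 0.087 rad and contact force between the fingers and case above 0.3 N), for 0.1 s.
At the end, for the whole second after the job is handed in: Tray flush on the shut lid (4 mm, 4 deg), notch over the key (5 mm across, 6 deg), its closed end at most 10 mm uphill of the key; case flat on the tray's floor (4 mm, 5 deg), inside the rims and along the tray (7 deg); lid shut within 0.04 rad; tray and case at rest (x of tray in the frame of key between 0.044 and 0.058 m and y of tray in the frame of key between -0.005 and 0.005 m and z of tray in the frame of key between -0.004 and 0.004 m and angle between the x axis of tray and the x axis of key, either way round below 0.1 rad and angle between the z axis of tray and the z axis of key, either way round below 0.07 rad and x of case in the frame of tray between -0.014 and 0.014 m and y of case in the frame of tray between -0.008 and 0.008 m and z of case in the frame of tray between 0.008 and 0.016 m and angle between the x axis of case and the x axis of tray, either way round below 0.12 rad and angle between the z axis of case and the z axis of tray, either way round below 0.087 rad and value of joint lid below 0.04 rad and linear speed of each of tray, case below 0.02 m/s); the robot touches nothing.
It fails at once if the lid is lifted by more than 0.1 rad (value of joint lid above 0.1 rad).
It fails at once if the cactus pot is moved more than 30 mm or tipped (distance of cactus from where it was at the start of the episode above 0.03 m or angle between cactus's own z axis and vertical above 0.35 rad).
It fails at once if the spoon rest, carabiner or key ring is moved more than 30 mm (distance of any of spoon_rest, carabiner, key_ring from where it was at the start of the episode above 0.03 m).
It also fails if it takes over 64 s, if anything falls off the work surface, if the arm or the gripper's body presses on something with over 40 N, if the wrist force passes 120 N, or if a joint passes its speed limit or range.

## Robot

A 6-joint arm with a two-finger parallel gripper is mounted at the origin on the work surface. World frame = base frame: x ahead of the robot, y to its left, z up, the work surface at z = 0. Lengths are in m, angles in rad, forces in N, time in s.
With the tool pointing down it reaches from about 0.275 to 0.75 m from the base axis. Payload 10.2 kg.
Tool frame: the origin (TCP) lies midway between the tips of the shut fingers; the grasp point (between the pads) lies 19 mm behind it; z points along the fingers, y is the direction in which the jaws open and shut (so a half turn about z gives the same grasp; the last joint's range is limited). The gripper opens to 88 mm and grips with 3 to 60 N. Pads are 18 mm wide; open, the fingers measure 123 mm over their backs; the gripper's body (75 mm by 187 mm) begins 45 mm behind the grasp point.
Start: joints at [0.919, 0.313, 1.498, -0, 1.331, -0.223], TCP at [0.218, 0.477, 0.239] pointing down, gripper open.
Joint ranges: [-2.94, 2.94], [-0.97, 2.17], [0.19, 2.56], [-1.23, 4.37], [0.02, 3.11], [-2.88, 2.88]. Speed limits (rad/s): [2.39, 2.39, 3.01, 3.14, 3.14, 3.14].

## Interface

Orientations are given as a unit quaternion [w, x, y, z].
In Python, from plant import ctrl gives the robot as it stands.
- The arm moves only by the tool servo_tool, never from a script. Its argument "motion" is a list of rows, each a list of 2 entries, a list of its own where there are three numbers: the shift along the tool's x, y, z as a fraction of full scale, then the turn about the tool's z as a fraction of full scale. A call has 1 to 8 rows; each row is the pose to reach, as a shift and turn from the pose commanded when the call began, along the tool's axes at that moment; what a row does not reach only later rows make up. Full scale, the value 1, is 40 cm for a shift and 120 degrees for a turn. A row lasts 1/10 s, in which the tool goes at most 50 mm and 8.59 degrees, less where a joint would pass 70% of its speed; a pose out of reach is approached as far as the arm can. A call with a number of a shift or a turn outside -1 to 1 is refused whole. A call with a gripper value outside its range is refused whole. "gripper" is the opening in per cent of the stroke, from 0 (shut) to 100 (fully open), set as the call begins (left out, the last holds). The fingers move at their own pace and stop on an object; "newtons" is the grip in N (left out, the last holds). Time passes only in rows, so rows that repeat a pose let the fingers close. It gives the time, the measured TCP pose, the force and the opening at its end, in the units of the state.
- ctrl.get_state(): the state, without advancing time (a new reading comes with each control period).
- ctrl.grab_frame(name): name is "scene" or "top"; returns the picture (400x640x3 uint8, blue, green, red); there is no depth.
- ctrl.camera_params(name): a dict with "fx", "fy", "cx", "cy" (pixels), "k1" (the pictures are not rectified: a ray, as slopes to the right and down, at radius r is drawn at 1 + k1 r^2 times it, then the intrinsics apply), "rvec" (rotation vector, rad) and "tvec" (3), from world to camera coordinates, as OpenCV has them. Camera axes: x right, y down, z forward; pixel columns grow to the right and rows downward; lengths in m; the calibration is good to about 2 mm. A picture is of the moment at which its call begins. camera_params takes no time and is no camera call.
- ctrl.close_job(): hands the job in, once; it reports no verdict.
The state is a dict: "t": time; "joint_positions": joint angles; "joint_velocities": joint speeds; "joint_efforts": joint torques, N m; "position": TCP position; "tool_rot": TCP orientation; "wrist_force": force on the tool from outside, world axes, zero at the start; "wrist_torque": the same for the moment, N m; "finger_gap": finger opening in m.
Only numpy, scipy, OpenCV 4.12 (cv2) and the standard library are available. Lean on these libraries where they do the work, as an engineer would, in place of code of your own. Each camera call takes 0.05 s, during which the arm holds its last target.

## Working session

There is one attempt and no reset: what is moved stays moved. The work goes in short steps, Python scripts to look and compute and a tool call to move; the robot and the scene stay as the last step left them, time stands still between calls to the robot, and variables do not carry over. Pictures are saved under pics/ and viewed, and the job is handed in when it is done.

Besides the shell and the picture viewer there is one more tool, called after "Request:" by a JSON object that holds its "method" and its "body", one argument or row to a line. servo_tool: Moves the arm, as the interface text tells. Shift numbers are shares of 40 cm and turn numbers shares of 120 degrees, none past 1 either way. Its arguments: {"type":"object","properties":{"motion":{"type":"array","items":{"type":"array"}},"gripper":{"type":"number"},"newtons":{"type":"number"}},"required":["motion"]}

```bash
ls; mkdir -p pics
python3 - <<'E'
from plant import ctrl
import cv2
for n in("scene","top"):
    cv2.imwrite(f"pics/{n}0.png",ctrl.grab_frame(n)); print(n,ctrl.camera_params(n))
print(ctrl.get_state())
E
```

```text
pics
scene {'fx': 413.44081040407985, 'fy': 413.44081040407985, 'cx': 313.0686762760746, 'cy': 199.62421838285556, 'k1': 0.03654192744301575, 'rvec': array([ 2.43837962,  1.42906808, -0.25830496]), 'tvec': array([-0.25447933, -0.46349731,  1.3432492 ])}
top {'fx': 415.49566549991994, 'fy': 415.49566549991994, 'cx': 318.3957327687709, 'cy': 197.9379692435511, 'k1': -0.017880552327912032, 'rvec': array([ 2.17882838, -2.21921222,  0.05915744]), 'tvec': array([-0.03719968,  0.58718183,  1.45155983])}
{'t': 0.1, 'joint_positions': array([ 9.18558868e-01,  3.13389118e-01,  1.49831148e+00, -4.55764299e-05,
        1.33097981e+00, -2.23379234e-01]), 'joint_velocities': array([ 0.00033512, -0.00093286, -0.00089797,  0.00136825,  0.00028873,
        0.00059798]), 'joint_efforts': array([ 3.79397810e-03, -4.02804601e+01, -2.52644706e+01,  6.96592242e-02,
        3.41606420e-02, -3.74749891e-05]), 'position': array([0.21819861, 0.4772878 , 0.2382395 ]), 'tool_rot': array([-2.10532839e-04,  2.12784318e-01,  9.77099042e-01, -5.01960932e-04]), 'wrist_force': array([-0.3322225 , -0.08413079, -0.6345477 ]), 'wrist_torque': array([-0.01210963,  0.01967574, -0.0655252 ]), 'finger_gap': 0.08840380789031568}
```

View pics/scene0.png

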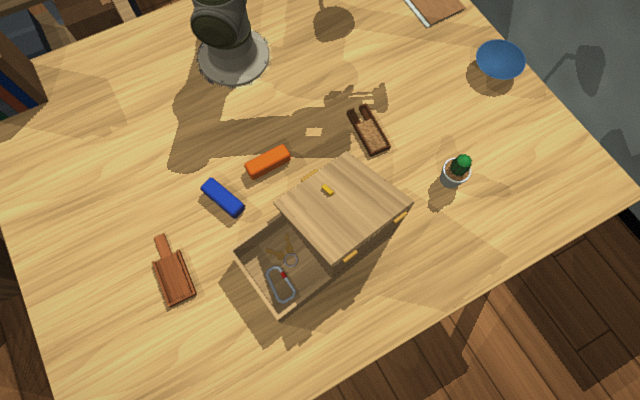

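View pics/top0.png

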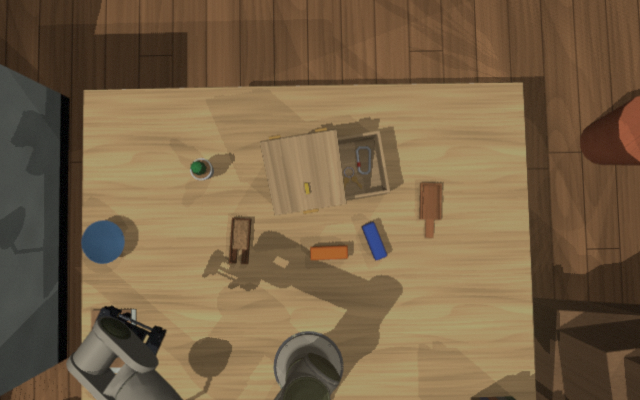

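The scene view shows the dark notched tray at (368,130), the blue case at (222,197) and an orange look-alike at (268,161). The red-brown spoon rest is at (173,270), and the lid's yellow key is at (327,190). In the top view these are at (241,240), (374,240), (328,253), (430,208) and (307,188). Next I'll enlarge crops of the candidates.

```bash
cat > h.py <<'E'
import numpy as np, cv2
from plant import ctrl
P={n:ctrl.camera_params(n) for n in("scene","top")}
def ray(n,uv):
    p=P[n]; K=np.array([[p['fx'],0,p['cx']],[0,p['fy'],p['cy']],[0,0,1.]])
    d=cv2.undistortPoints(np.array([[uv]],float),K,np.array([p['k1'],0,0,0,0.]))[0,0]
    R=cv2.Rodrigues(p['rvec'])[0]; d=R.T@np.array([*d,1.]); return -R.T@p['tvec'],d/np.linalg.norm(d)
def onz(n,uv,z):
    o,d=ray(n,uv); return o+d*(z-o[2])/d[2]
def tri(us,ut):
    A=np.zeros((3,3));b=np.zeros(3);rs=[ray("scene",us),ray("top",ut)]
    for o,d in rs:
        M=np.eye(3)-np.outer(d,d);A+=M;b+=M@o
    x=np.linalg.solve(A,b); return x,[round(1e3*np.linalg.norm(np.cross(x-o,d)),1) for o,d in rs]
def proj(n,X):
    p=P[n]; K=np.array([[p['fx'],0,p['cx']],[0,p['fy'],p['cy']],[0,0,1.]])
    return cv2.projectPoints(np.array(X,float).reshape(-1,1,3),p['rvec'],p['tvec'],K,np.array([p['k1'],0,0,0,0.]))[0].reshape(-1,2)
E
python3 - <<'E'
import cv2,numpy as np
s=cv2.imread('pics/scene0.png');t=cv2.imread('pics/top0.png')
def crop(im,x0,y0,w,h,k): return cv2.resize(im[y0:y0+h,x0:x0+w],None,fx=k,fy=k,interpolation=cv2.INTER_CUBIC)
cv2.imwrite('pics/c1.png',crop(s,190,95,225,170,3.5))
cv2.imwrite('pics/c2.png',crop(t,215,120,185,150,4))
E
```

```text
(no output)
```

View pics/c1.png

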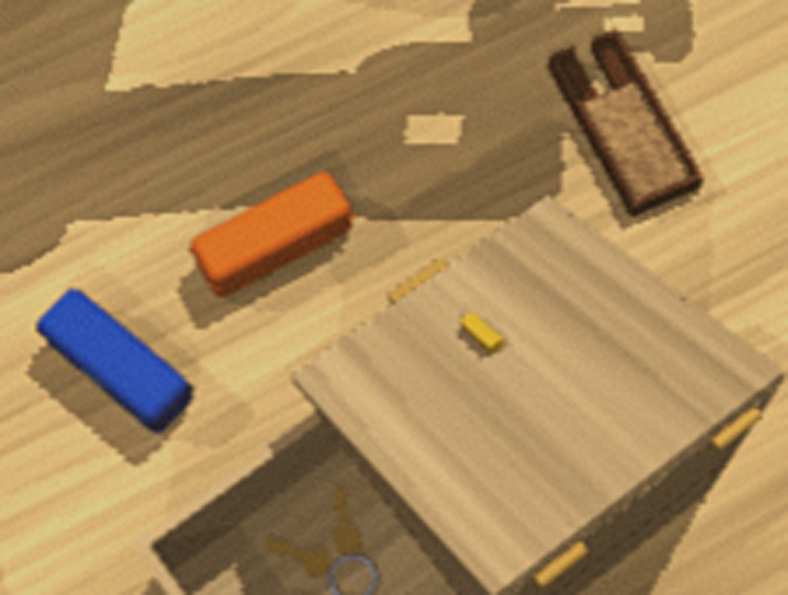

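View pics/c2.png

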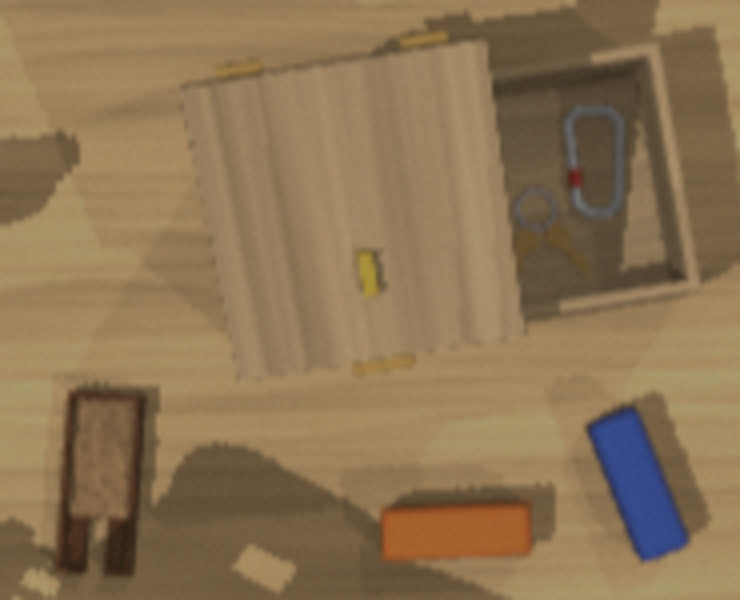

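The crops confirm the targets. The tray is dark with its notch toward the robot (−x); the spoon rest is redder and has a handle. Of the two cases, the blue one in the scene crop at (115,360) is meant, and the orange one is not. Now I'll measure.

Run:
```python
from h import *
np.set_printoptions(precision=4,suppress=True)
s=cv2.imread('pics/scene0.png');t=cv2.imread('pics/top0.png')
f1=lambda x,y:((x+.5)/3.5-.5+190,(y+.5)/3.5-.5+95)
f2=lambda x,y:((x+.5)/4-.5+215,(y+.5)/4-.5+120)
C={}
for n,a,b in [("LL",(547,197),(240,378)),("LR",(295,375),(524,333)),("HL",(783,377),(182,88)),("HR",(497,595),(485,40))]:
    x,e=tri(f1(*a),f2(*b));C[n]=x;print(n,x,e)
for p,q in [("LL","LR"),("HL","HR"),("LL","HL"),("LR","HR")]:
    d=C[q]-C[p];print(p,q,np.linalg.norm(d),np.degrees(np.arctan2(d[1],d[0])),np.degrees(np.arcsin(d[2]/np.linalg.norm(d))))
def mask(im,lo,hi,box):
    m=cv2.inRange(cv2.cvtColor(im,cv2.COLOR_BGR2HSV),lo,hi);o=np.zeros_like(m);x,y,w,h=box;o[y:y+h,x:x+w]=m[y:y+h,x:x+w];return o
def biggest(m):
    cs=cv2.findContours(m,cv2.RETR_EXTERNAL,cv2.CHAIN_APPROX_NONE)[0];return max(cs,key=cv2.contourArea)
# key
ks=mask(s,(18,160,110),(35,255,255),(315,175,25,25));kt=mask(t,(18,140,90),(35,255,255),(298,178,20,22))
cs=[np.array(np.nonzero(m)[::-1]).mean(1) for m in(ks,kt)];print('key px',cs,[cv2.countNonZero(m) for m in(ks,kt)],tri(*cs))
c=biggest(kt);print(cv2.minAreaRect(c))
# case
for n,im,box in(("scene",s,(190,165,70,65)),("top",t,(350,210,50,60))):
    m=mask(im,(105,120,50),(130,255,255),box);c=biggest(m)
    w=np.array([onz(n,p[0],.035)[:2] for p in c],np.float32);r=cv2.minAreaRect(w*1000);print('case',n,r,cv2.boundingRect(c))
for n,im,box in(("scene",s,(335,95,65,68)),("top",t,(222,210,38,60))):
    h=cv2.cvtColor(im,cv2.COLOR_BGR2HSV)
    crop=im[box[1]:box[1]+box[3],box[0]:box[0]+box[2]]
    m=mask(im,(0,0,0),(180,255,75),box);c=biggest(m)
    w=np.array([onz(n,p[0],.02)[:2] for p in c],np.float32);r=cv2.minAreaRect(w*1000);print('tray',n,r,cv2.boundingRect(c))
```

```text
LL [0.5301 0.0926 0.1507] [np.float64(0.9), np.float64(0.9)]
LR [ 0.5626 -0.1331  0.1519] [np.float64(0.9), np.float64(0.9)]
HL [0.7475 0.1251 0.2447] [np.float64(0.6), np.float64(0.6)]
HR [ 0.7793 -0.1014  0.2482] [np.float64(1.5), np.float64(1.5)]
LL LR 0.2280893980277685 -81.80383833944634 0.29411363274605845
HL HR 0.22875512350509877 -82.0032203845675 0.8621202374148502
LL HL 0.2390359582498121 8.492504854018216 23.168798707964356
LR HR 0.23920761229062404 8.32573378273569 23.74414504556403
key px [array([327.2778, 189.5556]), array([306.5952, 188.    ])] [72, 42] (array([ 0.6098, -0.0107,  0.1856]), [np.float64(0.2), np.float64(0.2)])
((306.5810546875, 187.9864959716797), (10.357135772705078, 3.781176805496216), 80.53767395019531)
case scene ((436.1722412109375, -239.97169494628906), (127.48796844482422, 44.75403594970703), 20.594152450561523) (201, 178, 43, 38)
case top ((433.739990234375, -238.00820922851562), (123.64431762695312, 41.3303337097168), 20.557968139648438) (363, 223, 23, 36)
tray scene ((450.9162292480469, 205.24209594726562), (169.1680145263672, 64.28889465332031), 10.436507225036621) (347, 109, 43, 48)
tray top ((440.1290283203125, 208.7328338623047), (25.43337631225586, 155.05104064941406), 85.06427001953125) (241, 219, 11, 45)
```

Run:
```python
import cv2,numpy as np
s=cv2.imread('pics/scene0.png');t=cv2.imread('pics/top0.png')
def crop(im,x0,y0,w,h,k): return cv2.resize(im[y0:y0+h,x0:x0+w],None,fx=k,fy=k,interpolation=cv2.INTER_CUBIC)
a=crop(s,340,98,55,64,9);b=crop(t,225,211,33,64,9)
cv2.imwrite('pics/c3.png',np.hstack([a,b]))
```

```text
(no output)
```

View pics/c3.png

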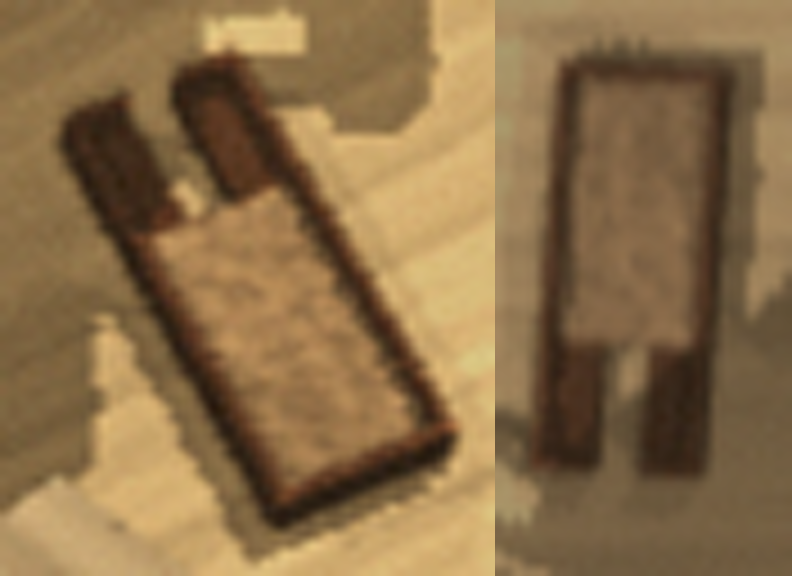

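Run:
```python
from h import *
np.set_printoptions(precision=4,suppress=True)
for n,x0,y0,pts in(("scene",340,98,[(276,508),(453,430),(240,58),(64,128)]),("top",225,211,[(70,65),(238,68),(211,474),(40,467)])):
    Q=np.array([onz(n,((x+.5)/9-.5+x0,(y+.5)/9-.5+y0),.02) for x,y in pts])[:,:2]
    print(n,Q.tolist()); d=[np.linalg.norm(Q[i]-Q[(i+1)%4]) for i in range(4)];print(d,Q.mean(0))
    a=(Q[0]+Q[1]-Q[2]-Q[3]);print(np.degrees(np.arctan2(a[1],a[0])))
    # left/right sides
    for i,j in((3,0),(2,1)):
        v=Q[j]-Q[i];print(' side',np.degrees(np.arctan2(v[1],v[0])))
```

```text
scene [[0.5201303870137259, 0.19026541303596348], [0.5243657973529765, 0.25499017833084336], [0.37118457119072235, 0.2686541330821325], [0.3654458195694916, 0.2031375706709078]]
[np.float64(0.06486319405656121), np.float64(0.15378943952045906), np.float64(0.06576741761962437), np.float64(0.1552192251223692)] [0.4453 0.2293]
-4.92636321066655
 side -4.756938309870855
 side -5.097363265129798
top [[0.5220011231423434, 0.2550509436830214], [0.5196453064633971, 0.1896012434674389], [0.3626170780701017, 0.20182146885847246], [0.3665017496544176, 0.2681068364479928]]
[np.float64(0.0654920844876266), np.float64(0.15750301083136353), np.float64(0.06639910112189644), np.float64(0.15604650425763422)] [0.4427 0.2286]
-4.623814436551509
 side -4.7993580740432655
 side -4.4498941410491755
```

```bash
cat >> h.py <<'E'
from scipy.spatial.transform import Rotation as Ro
def go(x,y,z,yaw=None):
    "world target TCP, yaw = world angle (deg) of tool y axis (mod 180); prints row entries"
    st=ctrl.get_state();q=st['tool_rot'];R=Ro.from_quat([q[1],q[2],q[3],q[0]]).as_matrix()
    d=R.T@(np.array([x,y,z])-st['position'])
    cy=np.degrees(np.arctan2(R[1,1],R[0,1]));
    tw=0 if yaw is None else (yaw-cy+90)%180-90
    print('t',round(st['t'],2),'pos',st['position'].round(4),'yaw',round(cy,2),'F',st['wrist_force'].round(2),'gap',round(st['finger_gap'],4),'j',st['joint_positions'].round(2))
    print('shift/0.4',(d/.4).round(4),'turn',round(-tw/120,4))
E
python3 -c "
from h import *
go(.4475,.2287,.1,85.25)"
```

```text
t 0.1 pos [0.2182 0.4773 0.2382] yaw 65.43 F [-0.33 -0.08 -0.63] gap 0.0884 j [ 0.92  0.31  1.5  -0.    1.33 -0.22]
shift/0.4 [-0.7798 -0.3265  0.3458] turn -0.1652
```

Request:
{"method": "servo_tool", "body": {
  "motion": [
    [[-0.78,-0.326,0.346],-0.165],
    [[-0.78,-0.326,0.346],-0.165],
    [[-0.78,-0.326,0.346],-0.165],
    [[-0.78,-0.326,0.346],-0.165],
    [[-0.78,-0.326,0.346],-0.165],
    [[-0.78,-0.326,0.346],-0.165],
    [[-0.78,-0.326,0.346],-0.165],
    [[-0.78,-0.326,0.346],-0.165]
  ],
  "gripper": 100,
  "newtons": 10
}}

```text
t: 0.9
position: [0.4491, 0.2264, 0.0987]
tool_rot: [-0.001, 0.043, 0.999, -0.0]
wrist_force: [0.1, 0.5, 0.1]
finger_gap: 0.0881
```

```bash
python3 -c "
from h import *
for n in('scene','top'): cv2.imwrite(f'pics/{n}1.png',ctrl.grab_frame(n))
go(.4475,.2287,.007,85.25)
a=cv2.imread('pics/scene1.png')[70:190,280:440];b=cv2.imread('pics/top1.png')[200:290,170:290]
cv2.imwrite('pics/c4.png',np.hstack([cv2.resize(a,(533,400)),cv2.resize(b,(533,400))])[:,:800] if 0 else cv2.resize(np.hstack([cv2.resize(a,(400,300)),cv2.resize(b,(400,300))]),None,fx=1,fy=1))"
```

```text
t 1.0 pos [0.4487 0.227  0.0989] yaw 85.02 F [0.47 0.67 0.  ] gap 0.088 j [ 0.24  0.43  1.74 -0.    0.98 -1.25]
shift/0.4 [0.0028 0.0041 0.2297] turn -0.0019
```

View pics/c4.png

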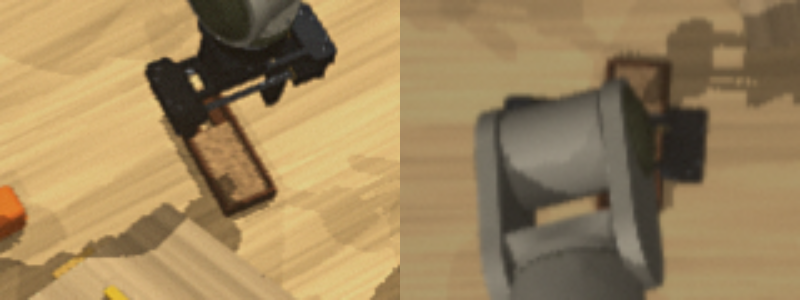

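The gripper straddles the tray (scene crop about (225,130)). Descending.

Request:
{"method": "servo_tool", "body": {
  "motion": [
    [[0.003,0.004,0.08],-0.002],
    [[0.003,0.004,0.15],-0.002],
    [[0.003,0.004,0.2],-0.002],
    [[0.003,0.004,0.23],-0.002],
    [[0.003,0.004,0.23],-0.002]
  ]
}}

```text
t: 1.5
position: [0.4458, 0.2314, 0.0076]
tool_rot: [-0.001, 0.039, 0.999, -0.0]
wrist_force: [0.2, 0.3, -0.3]
finger_gap: 0.088
```

Request:
{"method": "servo_tool", "body": {
  "motion": [
    [[0,0,0],0],
    [[0,0,0],0],
    [[0,0,0],0],
    [[0,0,0],0],
    [[0,0,0],0],
    [[0,0,0],0]
  ],
  "gripper": 0,
  "newtons": 12
}}

```text
t: 2.1
position: [0.4472, 0.2311, 0.0092]
tool_rot: [0.001, 0.04, 0.999, 0.0]
wrist_force: [-2.2, 0.3, 6.5]
finger_gap: 0.0655
```

Request:
{"method": "servo_tool", "body": {
  "motion": [
    [[0,0,-0.05],0],
    [[0,0,-0.15],0],
    [[0,0,-0.25],0],
    [[0,0,-0.35],0],
    [[0,0,-0.45],0],
    [[0,0,-0.55],0],
    [[0,0,-0.65],0],
    [[0,0,-0.7],0]
  ]
}}

```text
t: 2.9
position: [0.4471, 0.2309, 0.2918]
tool_rot: [0.002, 0.04, 0.999, 0.001]
wrist_force: [0.4, 0.8, -1.3]
finger_gap: 0.0659
```

```bash
python3 -c "
from h import *
for n in('scene','top'): cv2.imwrite(f'pics/{n}2.png',ctrl.grab_frame(n))
go(.6569,-.0039,.285,98.25)
a=cv2.imread('pics/scene2.png')[70:250,240:480];b=cv2.imread('pics/top2.png')[130:310,170:410]
cv2.imwrite('pics/c5.png',np.hstack([cv2.resize(a,(400,300)),cv2.resize(b,(400,300))]))"
```

```text
t 3.0 pos [0.4474 0.231  0.2908] yaw 85.47 F [ 0.6  -0.5  -1.84] gap 0.0659 j [ 0.24  0.23  1.47 -0.    1.44 -1.25]
shift/0.4 [-0.5684 -0.544   0.0165] turn -0.1065
```

View pics/c5.png

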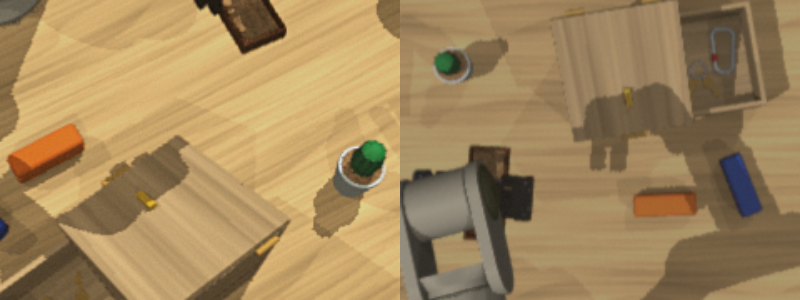

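The tray is held about level (scene crop (250,20), wrist force −1.8 N, which fits 0.14 kg). Moving above the lid.

Request:
{"method": "servo_tool", "body": {
  "motion": [
    [[-0.07,-0.068,0],-0.02],
    [[-0.14,-0.136,0],-0.04],
    [[-0.22,-0.21,0],-0.06],
    [[-0.3,-0.29,0],-0.08],
    [[-0.38,-0.365,0],-0.1],
    [[-0.46,-0.44,0],-0.106],
    [[-0.53,-0.51,0.01],-0.106],
    [[-0.568,-0.544,0.016],-0.106]
  ]
}}

```text
t: 3.8
position: [0.6569, -0.0068, 0.2785]
tool_rot: [-0.002, -0.07, 0.998, 0.0]
wrist_force: [-0.7, -0.2, -1.5]
finger_gap: 0.0658
```

Request:
{"method": "servo_tool", "body": {
  "motion": [
    [[0,0,0],0],
    [[0,0,0],0],
    [[0,0,0],0]
  ]
}}

```text
t: 4.1
position: [0.6555, -0.003, 0.2816]
tool_rot: [-0.0, -0.072, 0.997, 0.0]
wrist_force: [-0.6, 0.1, -0.5]
finger_gap: 0.0659
```

```bash
python3 -c "
from h import *
for n in('scene','top'): cv2.imwrite(f'pics/{n}3.png',ctrl.grab_frame(n))
go(.6569,-.0039,.25,98.25)
a=cv2.imread('pics/scene3.png')[110:260,250:430];b=cv2.imread('pics/top3.png')[110:260,220:400]
cv2.imwrite('pics/c6.png',np.hstack([cv2.resize(a,(400,333)),cv2.resize(b,(400,333))]))"
```

```text
t 4.2 pos [ 0.6556 -0.003   0.2822] yaw 98.26 F [ 0.24  0.52 -0.51] gap 0.0661 j [-0.18  0.6   0.96  0.    1.58 -1.9 ]
shift/0.4 [-0.0028 -0.0026  0.0805] turn 0.0
```

View pics/c6.png

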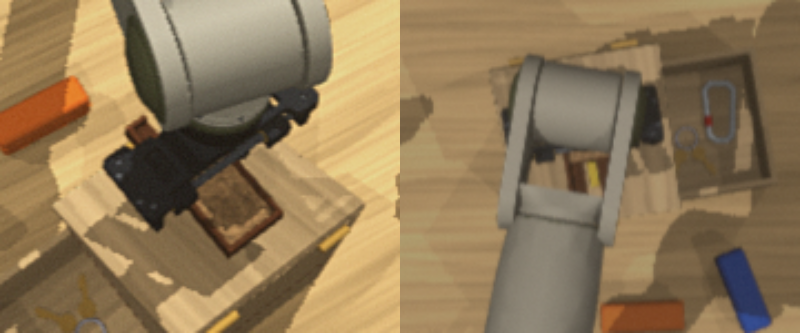

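```bash
python3 -c "
from h import *
b=cv2.imread('pics/top3.png')[170:205,290:325];a=cv2.imread('pics/scene3.png')[150:230,290:390]
cv2.imwrite('pics/c7.png',np.hstack([cv2.resize(b,(400,400),interpolation=2),cv2.resize(a,(400,400),interpolation=2)]))"
```

```text
(no output)
```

View pics/c7.png

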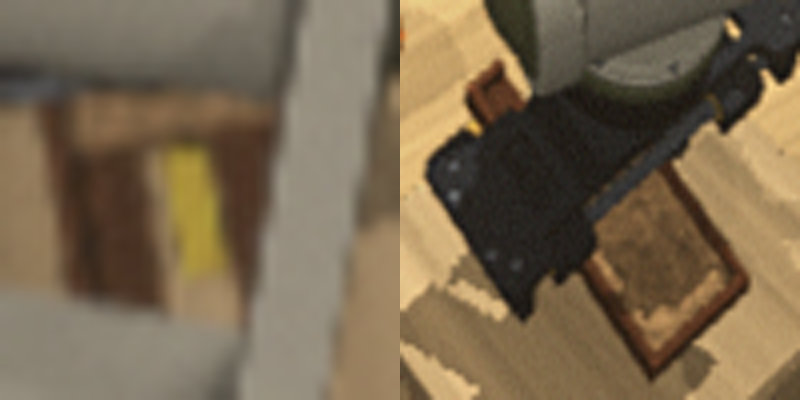

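Run:
```python
from h import *
u=np.array([.9897,.1435]);v=np.array([-.1435,.9897])
t=cv2.imread('pics/top3.png')
for r in(185,187,189,191): print(r,[tuple(int(c) for c in t[r,x]) for x in range(300,314)])
st=ctrl.get_state()['position']; print('tcp u,v',st[:2]@u,st[:2]@v)
for px in(303.6,306.5,309.4):
  for z in(.274,.286): 
    X=onz('top',(px,187.5),z);print(px,z,X[:2]@u,X[:2]@v)
for px in (304.7,306.6,308.6):
    X=onz('top',(px,187.5),.19);print('key',px,X[:2]@u,X[:2]@v)
```

```text
185 [(35, 50, 73), (37, 54, 75), (57, 78, 100), (85, 117, 141), (72, 126, 151), (59, 143, 168), (58, 145, 171), (57, 138, 163), (53, 102, 124), (42, 62, 86), (36, 52, 76), (36, 51, 77), (40, 56, 78), (68, 79, 95)]
187 [(34, 49, 71), (38, 53, 75), (42, 60, 82), (69, 95, 117), (80, 123, 144), (62, 146, 168), (59, 147, 173), (57, 143, 168), (59, 135, 154), (50, 79, 100), (39, 55, 80), (37, 52, 77), (41, 56, 80), (70, 84, 100)]
189 [(34, 50, 73), (35, 51, 73), (43, 61, 83), (67, 92, 117), (83, 122, 145), (64, 133, 157), (59, 146, 171), (58, 148, 171), (57, 142, 160), (47, 81, 98), (39, 57, 79), (38, 52, 77), (52, 67, 86), (98, 112, 124)]
191 [(32, 48, 71), (34, 48, 72), (37, 54, 76), (56, 77, 100), (81, 113, 136), (66, 113, 135), (61, 145, 170), (59, 146, 172), (58, 140, 164), (51, 101, 122), (43, 65, 87), (41, 57, 79), (69, 79, 97), (127, 141, 148)]
tcp u,v 0.6484427655062867 -0.09709881949210877
303.6 0.274 0.598052684287475 -0.09089802940219562
303.6 0.286 0.5971144804765879 -0.09112341535834173
306.5 0.274 0.5966921215790235 -0.09921467563064747
306.5 0.286 0.5957674707158773 -0.09935721713499927
309.4 0.274 0.5953315544558687 -0.10753167704980254
309.4 0.286 0.5944204565844393 -0.10759137056420558
key 304.7 0.6040680501117534 -0.09269484219643641
key 306.6 0.6031144902239315 -0.09852366945069276
key 308.6 0.6021107406210356 -0.10465945427932025
```

Through the notch the top view shows the key (about (306.6,188)), with a lateral miss of about 1 mm. I'll correct that and descend slowly, watching the force.

Request:
{"method": "servo_tool", "body": {
  "motion": [
    [[-0.003,-0.0025,0.02],0],
    [[-0.003,-0.0025,0.04],0],
    [[-0.003,-0.0025,0.06],0],
    [[-0.003,-0.0025,0.07],0],
    [[-0.003,-0.0025,0.07],0]
  ]
}}

```text
t: 4.7
position: [0.6572, -0.0048, 0.253]
tool_rot: [-0.001, -0.071, 0.997, 0.0]
wrist_force: [-0.3, 0.6, -0.5]
finger_gap: 0.0657
```

Request:
{"method": "servo_tool", "body": {
  "motion": [
    [[0,0,0.005],0],
    [[0,0,0.01],0],
    [[0,0,0.0125],0],
    [[0,0,0.0125],0]
  ]
}}

```text
t: 5.1
position: [0.6574, -0.0048, 0.2489]
tool_rot: [-0.0, -0.071, 0.997, 0.0]
wrist_force: [-1.1, -0.3, -1.3]
finger_gap: 0.066
```

Request:
{"method": "servo_tool", "body": {
  "motion": [
    [[0,0,0.004],0],
    [[0,0,0.008],0],
    [[0,0,0.0125],0],
    [[0,0,0.0125],0]
  ]
}}

```text
t: 5.5
position: [0.6573, -0.0049, 0.2436]
tool_rot: [-0.0, -0.071, 0.997, 0.0]
wrist_force: [-3.2, 0.1, 0.7]
finger_gap: 0.0657
```

Request:
{"method": "servo_tool", "body": {
  "motion": [
    [[0,0.001,0.006],0],
    [[0.001,0.001,0.012],0],
    [[0.001,0.001,0.018],0],
    [[0.001,0.001,0.024],0],
    [[0.001,0.001,0.03],0],
    [[0.001,0.001,0.036],0],
    [[0.001,0.001,0.036],0]
  ]
}}

```text
t: 6.2
position: [0.6569, -0.0044, 0.2291]
tool_rot: [-0.0, -0.071, 0.997, 0.0]
wrist_force: [0.0, -0.4, -0.5]
finger_gap: 0.0657
```

```bash
python3 -c "
from h import *
for n in('scene','top'): cv2.imwrite(f'pics/{n}4.png',ctrl.grab_frame(n))
go(.6569,-.0039,.212,98.25)
b=cv2.imread('pics/top4.png')[165:210,285:330];a=cv2.imread('pics/scene4.png')[140:230,280:380]
cv2.imwrite('pics/c8.png',np.hstack([cv2.resize(b,(360,360),interpolation=2),cv2.resize(a,(400,360),interpolation=2)]))"
```

```text
t 6.3 pos [ 0.6569 -0.0044  0.2294] yaw 98.19 F [-0.48 -0.51 -1.16] gap 0.0658 j [-0.18  0.62  1.06  0.    1.47 -1.9 ]
shift/0.4 [-0.0002  0.0013  0.0435] turn -0.0005
```

View pics/c8.png

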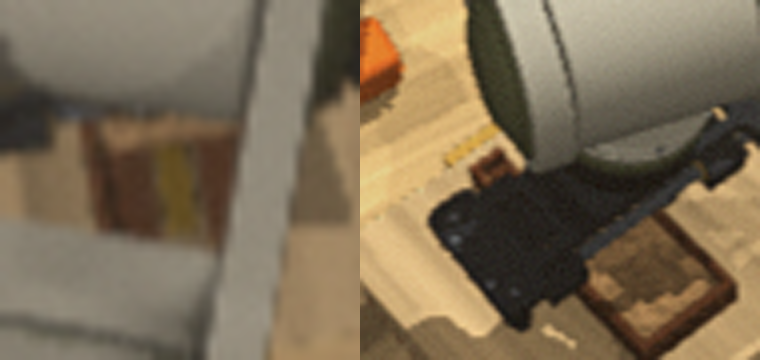

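The tray is pivoting with little force, and the key sits centred in the notch (crop (175,190)). Continuing down.

Request:
{"method": "servo_tool", "body": {
  "motion": [
    [[0,0.001,0.006],0],
    [[-0.001,0.001,0.012],0],
    [[-0.002,0.001,0.018],0],
    [[-0.002,0.001,0.024],0],
    [[-0.003,0.001,0.029],0],
    [[-0.003,0.001,0.033],0],
    [[-0.003,0.001,0.033],0]
  ]
}}

```text
t: 7.0
position: [0.6581, -0.0038, 0.2161]
tool_rot: [-0.0, -0.071, 0.997, 0.0]
wrist_force: [-1.6, 0.0, -0.3]
finger_gap: 0.0662
```

Request:
{"method": "servo_tool", "body": {
  "motion": [
    [[-0.001,0,0.004],0],
    [[-0.001,0,0.007],0],
    [[-0.001,0,0.01],0],
    [[-0.001,0,0.01],0]
  ]
}}

```text
t: 7.4
position: [0.6585, -0.0038, 0.2149]
tool_rot: [0.001, -0.072, 0.997, -0.0]
wrist_force: [-6.4, 0.1, 13.4]
finger_gap: 0.0658
```

```bash
python3 -c "
from h import *
for n in('scene','top'): cv2.imwrite(f'pics/{n}5.png',ctrl.grab_frame(n))
go(.6569,-.0039,.212,98.25)
b=cv2.imread('pics/top5.png')[165:210,285:330];a=cv2.imread('pics/scene5.png')[140:230,280:380]
cv2.imwrite('pics/c9.png',np.hstack([cv2.resize(b,(360,360),interpolation=2),cv2.resize(a,(400,360),interpolation=2)]))"
```

```text
t 7.5 pos [ 0.6585 -0.0038  0.2149] yaw 98.2 F [-6.61  0.25 13.75] gap 0.0657 j [-0.18  0.63  1.08 -0.    1.43 -1.9 ]
shift/0.4 [0.0039 0.0003 0.0073] turn -0.0004
```

View pics/c9.png

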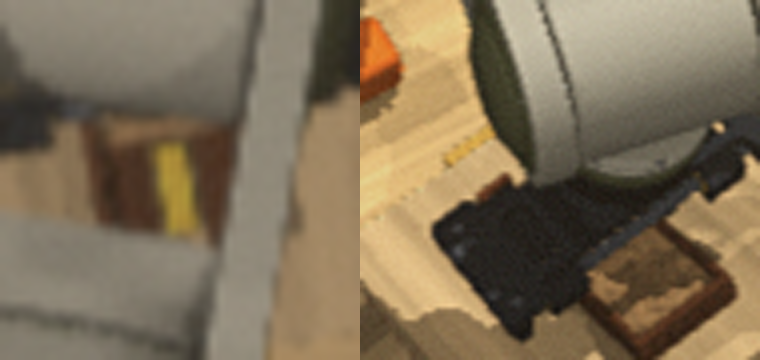

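The force ratio 6.6/13.8 matches the slope's normal, and the key shows its full length in the notch, so the tray bears flush. I'll ease the grip so it settles, then look before letting go.

Request:
{"method": "servo_tool", "body": {
  "motion": [
    [[0,0,0],0],
    [[0,0,0],0],
    [[0,0,-0.002],0],
    [[0,0,-0.004],0],
    [[0,0,-0.004],0]
  ],
  "gripper": 0,
  "newtons": 4
}}

```text
t: 8.0
position: [0.6584, -0.0039, 0.2136]
tool_rot: [-0.0, -0.071, 0.997, 0.0]
wrist_force: [-0.0, -0.2, -0.4]
finger_gap: 0.0659
```

```bash
python3 -c "
from h import *
for n in('scene','top'): cv2.imwrite(f'pics/{n}6.png',ctrl.grab_frame(n))
go(.6569,-.0039,.212,98.25)
b=cv2.imread('pics/top6.png')[165:210,285:330];a=cv2.imread('pics/scene6.png')[140:230,280:380]
cv2.imwrite('pics/c10.png',np.hstack([cv2.resize(b,(360,360),interpolation=2),cv2.resize(a,(400,360),interpolation=2)]))
f=lambda s,y,z:np.array([.9897*U-.1435*V for U,V in[(.6055+s*.9063-z*.4226,-.0981+y)]]+[.1435*U+.9897*V for U,V in[(.6055+s*.9063-z*.4226,-.0981+y)]]+[.181+s*.4226+z*.9063])
for x,y,z in[(80,33,20),(80,-33,20),(80,-33,0),(-80,33,20),(-80,33,0)]:
  X=f((x+50)/1e3,y/1e3,z/1e3); print((x,y,z),X.round(3),[ (proj(n,X)[0]).round(1).tolist() for n in('scene','top')])
"
```

```text
t 8.1 pos [ 0.6584 -0.0038  0.2136] yaw 98.2 F [-0.89  0.95 -1.16] gap 0.066 j [-0.18  0.63  1.08  0.    1.43 -1.9 ]
shift/0.4 [0.0037 0.0004 0.0039] turn -0.0005
(80, 33, 20) [0.717 0.038 0.254] [[372.4, 207.8], [288.9, 150.6]]
(80, -33, 20) [ 0.726 -0.027  0.254] [[348.7, 225.6], [310.9, 147.1]]
(80, -33, 0) [ 0.735 -0.026  0.236] [[350.6, 231.0], [310.5, 145.3]]
(-80, 33, 20) [0.573 0.017 0.186] [[329.7, 171.9], [297.7, 199.8]]
(-80, 33, 0) [0.582 0.019 0.168] [[331.6, 177.4], [297.6, 197.4]]
```

View pics/c10.png

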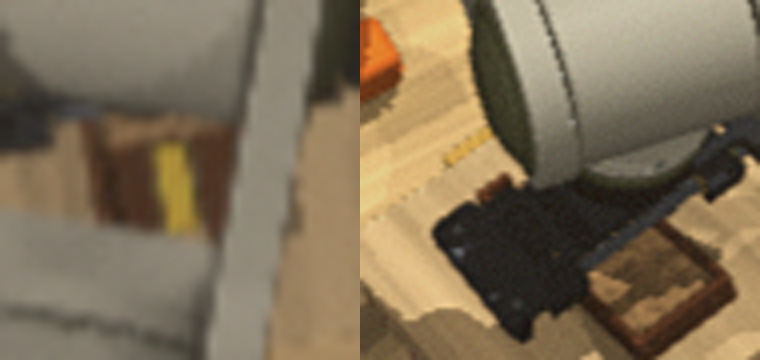

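Request:
{"method": "servo_tool", "body": {
  "motion": [
    [[0,0,0.003],0],
    [[0,0,0.004],0],
    [[0,0,0.004],0],
    [[0,0,0.004],0]
  ]
}}

```text
t: 8.5
position: [0.6586, -0.0038, 0.213]
tool_rot: [0.0, -0.071, 0.997, -0.0]
wrist_force: [-1.5, 1.1, 5.0]
finger_gap: 0.0658
```

Request:
{"method": "servo_tool", "body": {
  "motion": [
    [[0,0,0],0],
    [[0,0,0],0],
    [[0,0,0],0],
    [[0,0,0],0],
    [[0,0,0],0]
  ],
  "gripper": 100
}}

```text
t: 9.0
position: [0.6585, -0.0039, 0.2122]
tool_rot: [-0.0, -0.071, 0.997, 0.0]
wrist_force: [-0.4, -0.4, -1.2]
finger_gap: 0.0881
```

Request:
{"method": "servo_tool", "body": {
  "motion": [
    [[0,0,-0.03],0],
    [[0,0,-0.08],0],
    [[0,0,-0.15],0],
    [[0.1,0,-0.2],0],
    [[0.2,0,-0.2],0],
    [[0.3,0,-0.2],0],
    [[0.4,0,-0.2],0],
    [[0.5,0,-0.2],0]
  ]
}}

```text
t: 9.8
position: [0.459, -0.0324, 0.2932]
tool_rot: [0.001, -0.072, 0.997, -0.0]
wrist_force: [-0.4, -0.9, 0.1]
finger_gap: 0.0883
```

```bash
python3 -c "
from h import *
for n in('scene','top'): cv2.imwrite(f'pics/{n}7.png',ctrl.grab_frame(n))
b=cv2.imread('pics/top7.png')[120:215,255:350];a=cv2.imread('pics/scene7.png')[140:240,280:390]
cv2.imwrite('pics/c11.png',np.hstack([cv2.resize(b,(380,400),interpolation=2),cv2.resize(a,(420,400),interpolation=2)]))
go(.4345,-.239,.15,110.6)
"
```

```text
t 9.9 pos [ 0.4575 -0.0323  0.2936] yaw 98.14 F [ 0.35  0.69 -0.43] gap 0.0885 j [-0.33  0.13  1.59 -0.    1.43 -2.04]
shift/0.4 [ 0.1302 -0.503   0.3594] turn -0.1039
```

View pics/c11.png

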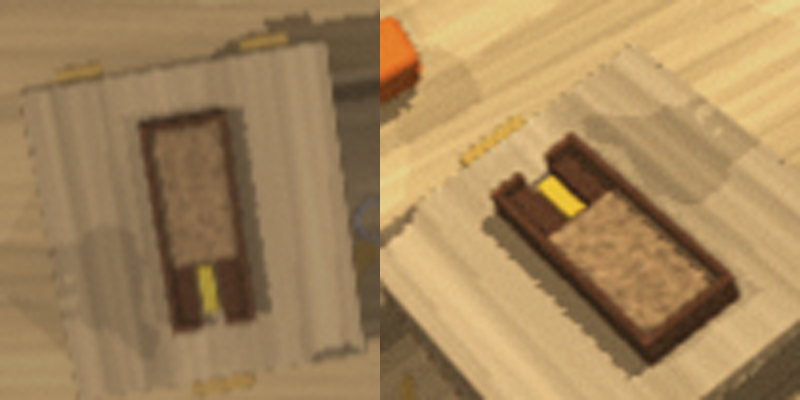

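The tray hangs on the key and lies flush in both views. Triangulating its rim corners for the case placing.

Run:
```python
from h import *
np.set_printoptions(precision=4,suppress=True)
u=np.array([.9897,.1435]);v=np.array([-.1435,.9897])
a=lambda x,y:((x-380+.5)*110/420-.5+280,(y+.5)/4-.5+140)
b=lambda x,y:((x+.5)/4-.5+255,(y+.5)*95/400-.5+120)
Q=[]
for s,t in[((737,277),(138,121)),((650,347),(224,110)),((493,192),(254,321)),((572,135),(174,331))]:
    X,e=tri(a(*s),b(*t));Q.append(X);print(X,e,X[:2]@u,X[:2]@v)
Q=np.array(Q);c=Q.mean(0);print('c',c,c[:2]@u,c[:2]@v)
d=Q[0]+Q[1]-Q[2]-Q[3];print(np.degrees(np.arctan2(d[1],d[0])),np.degrees(np.arcsin(d[2]/np.linalg.norm(d))),np.linalg.norm(d)/2)
for n,im,box in(("scene",cv2.imread('pics/scene7.png'),(190,165,70,65)),("top",cv2.imread('pics/top7.png'),(350,210,50,60))):
    m=cv2.inRange(cv2.cvtColor(im,cv2.COLOR_BGR2HSV),(105,120,40),(130,255,255));x,y,w,h=box
    c=max(cv2.findContours(m[y:y+h,x:x+w],0,1)[0],key=cv2.contourArea)+[x,y]
    for z in(0.02,.035,.044):
        W=np.array([onz(n,p[0],z)[:2] for p in c],np.float32);print(n,z,cv2.minAreaRect(W*1000))
```

```text
[0.7219 0.0364 0.262 ] [np.float64(0.7), np.float64(0.7)] 0.7196558838360924 -0.06761327825304399
[ 0.7299 -0.0261  0.2572] [np.float64(0.4), np.float64(0.4)] 0.7186634803162029 -0.13061744384526447
[ 0.5847 -0.046   0.1863] [np.float64(0.4), np.float64(0.4)] 0.572060194152789 -0.1293982770455449
[0.5779 0.0156 0.1887] [np.float64(0.4), np.float64(0.4)] 0.5742240208154635 -0.06750117633914587
c [ 0.6536 -0.005   0.2236] 0.646150894780137 -0.0987825438707498
7.988832480744773 26.28981810144826 0.16285700150566335
scene 0.02 ((432.02923583984375, -238.7989044189453), (135.2911376953125, 46.602210998535156), 20.339345932006836)
scene 0.035 ((438.6872863769531, -238.47079467773438), (133.41033935546875, 45.95436096191406), 20.339365005493164)
scene 0.044 ((442.6820983886719, -238.27394104003906), (132.28182983398438, 45.56562423706055), 20.339340209960938)
top 0.02 ((432.9703369140625, -239.43472290039062), (125.59610748291016, 43.059906005859375), 19.940889358520508)
top 0.035 ((433.8130187988281, -237.38430786132812), (124.30453491210938, 42.617103576660156), 19.940881729125977)
top 0.044 ((434.3186340332031, -236.154052734375), (123.52960968017578, 42.3514404296875), 19.94090461730957)
```

Request:
{"method": "servo_tool", "body": {
  "motion": [
    [[0.015,-0.07,0.05],-0.017],
    [[0.03,-0.14,0.1],-0.034],
    [[0.05,-0.2,0.14],-0.05],
    [[0.07,-0.27,0.19],-0.07],
    [[0.09,-0.34,0.24],-0.09],
    [[0.11,-0.41,0.28],-0.1],
    [[0.125,-0.47,0.32],-0.1],
    [[0.13,-0.5,0.34],-0.1]
  ]
}}

```text
t: 10.7
position: [0.4377, -0.2395, 0.1557]
tool_rot: [-0.0, -0.174, 0.985, 0.0]
wrist_force: [0.7, 0.5, -0.2]
finger_gap: 0.0882
```

Request:
{"method": "servo_tool", "body": {
  "motion": [
    [[0,0,0],0],
    [[0,0,0],0],
    [[0,0,0],0]
  ]
}}

```text
t: 11.0
position: [0.4381, -0.237, 0.1572]
tool_rot: [0.0, -0.176, 0.984, -0.0]
wrist_force: [0.0, 0.3, 0.6]
finger_gap: 0.0885
```

```bash
python3 -c "
from h import *
for n in('scene','top'): cv2.imwrite(f'pics/{n}8.png',ctrl.grab_frame(n))
b=cv2.imread('pics/top8.png')[190:290,310:420];a=cv2.imread('pics/scene8.png')[130:240,180:300]
cv2.imwrite('pics/c12.png',np.hstack([cv2.resize(b,(400,364),interpolation=2),cv2.resize(a,(400,364),interpolation=2)]))
go(.436,-.238,.018,110.2)
"
```

```text
t 11.1 pos [ 0.438  -0.2371  0.1571] yaw 110.26 F [0.45 0.01 0.45] gap 0.0883 j [-0.73  0.34  1.69  0.    1.11 -2.66]
shift/0.4 [ 5.700e-03 -1.000e-04  3.476e-01] turn 0.0005
```

View pics/c12.png

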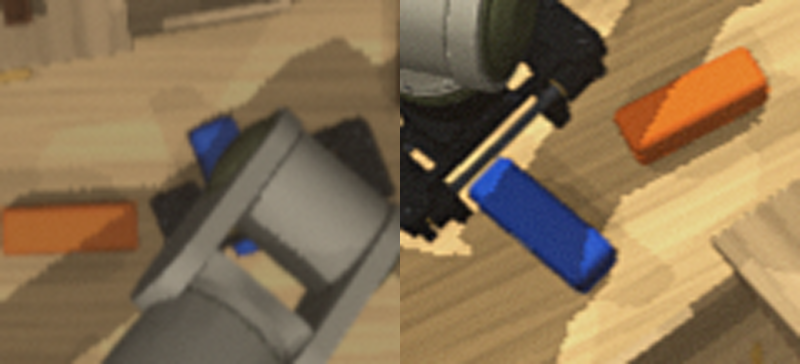

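The open gripper is aligned over the blue case (top crop (215,170) and (245,245)), and the orange case stays clear. Descending.

Request:
{"method": "servo_tool", "body": {
  "motion": [
    [[0.005,0,0.1],0],
    [[0.005,0,0.2],0],
    [[0.005,0,0.27],0],
    [[0.005,0,0.32],0],
    [[0.005,0,0.348],0],
    [[0.005,0,0.348],0],
    [[0.005,0,0.348],0]
  ]
}}

```text
t: 11.8
position: [0.4362, -0.2386, 0.0181]
tool_rot: [0.0, -0.175, 0.984, -0.001]
wrist_force: [0.9, -0.4, -0.1]
finger_gap: 0.0881
```

Request:
{"method": "servo_tool", "body": {
  "motion": [
    [[0,0,0],0],
    [[0,0,0],0],
    [[0,0,0],0],
    [[0,0,0],0],
    [[0,0,0],0],
    [[0,0,0],0],
    [[0,0,0],0]
  ],
  "gripper": 0,
  "newtons": 8
}}

```text
t: 12.5
position: [0.4357, -0.2384, 0.0172]
tool_rot: [0.0, -0.175, 0.985, -0.0]
wrist_force: [-0.6, 0.4, 1.8]
finger_gap: 0.0459
```

Request:
{"method": "servo_tool", "body": {
  "motion": [
    [[0,0,-0.04],0],
    [[0,0,-0.1],0],
    [[0,0,-0.2],0],
    [[0,0,-0.3],0],
    [[0,0,-0.4],0],
    [[0,0,-0.5],0],
    [[0,0,-0.6],0],
    [[0,0,-0.7],0]
  ]
}}

```text
t: 13.3
position: [0.4353, -0.2381, 0.2986]
tool_rot: [-0.0, -0.175, 0.985, 0.0]
wrist_force: [0.1, -0.5, -1.5]
finger_gap: 0.046
```

```bash
python3 -c "
from h import *
for n in('scene','top'): cv2.imwrite(f'pics/{n}9.png',ctrl.grab_frame(n))
b=cv2.imread('pics/top9.png')[190:290,310:420];a=cv2.imread('pics/scene9.png')[110:240,180:330]
cv2.imwrite('pics/c13.png',np.hstack([cv2.resize(b,(400,364),interpolation=2),cv2.resize(a,(400,347),interpolation=2)] if 0 else [cv2.resize(b,(400,364),interpolation=2),cv2.resize(a,(400,364),interpolation=2)]))
go(.436,-.238,.018,110.2)
"
```

```text
t 13.4 pos [ 0.4367 -0.2393  0.3019] yaw 110.2 F [ 0.44  0.31 -1.96] gap 0.0462 j [-0.74  0.21  1.47 -0.    1.46 -2.66]
shift/0.4 [0.0034 0.0092 0.7097] turn -0.0
```

View pics/c13.png

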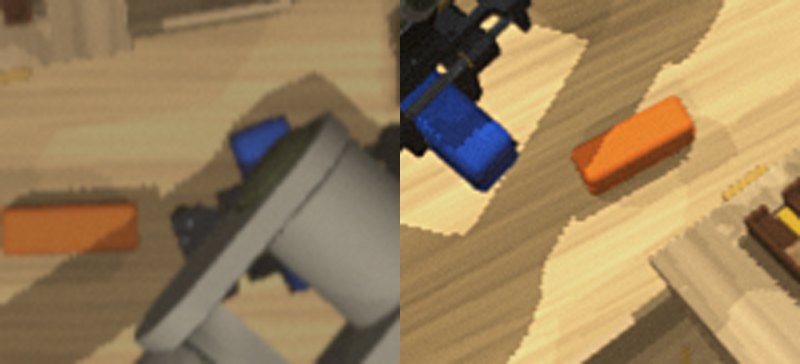

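The blue case is held level (gap 46 mm). Moving to hover over the tray.

```bash
python3 -c "
from h import *
go(.6477,-.0056,.305,98.1)"
```

```text
t 13.4 pos [ 0.4367 -0.2393  0.3019] yaw 110.2 F [ 0.44  0.31 -1.96] gap 0.0462 j [-0.74  0.21  1.47 -0.    1.46 -2.66]
shift/0.4 [-0.6969  0.366  -0.0078] turn 0.1008
```

Request:
{"method": "servo_tool", "body": {
  "motion": [
    [[-0.08,0.04,-0.008],0.012],
    [[-0.17,0.09,-0.008],0.025],
    [[-0.26,0.137,-0.008],0.038],
    [[-0.36,0.19,-0.008],0.052],
    [[-0.46,0.242,-0.008],0.067],
    [[-0.55,0.29,-0.008],0.08],
    [[-0.64,0.335,-0.008],0.095],
    [[-0.697,0.366,-0.008],0.101]
  ]
}}

```text
t: 14.2
position: [0.6478, -0.0025, 0.2982]
tool_rot: [-0.001, -0.071, 0.998, 0.0]
wrist_force: [-0.4, -0.1, -1.2]
finger_gap: 0.0459
```

Request:
{"method": "servo_tool", "body": {
  "motion": [
    [[0,0,0],0],
    [[0,0,0],0],
    [[0,0,0],0]
  ]
}}

```text
t: 14.5
position: [0.6463, -0.0056, 0.2998]
tool_rot: [-0.0, -0.07, 0.998, 0.0]
wrist_force: [0.2, -0.0, -0.1]
finger_gap: 0.046
```

```bash
python3 -c "
from h import *
for n in('scene','top'): cv2.imwrite(f'pics/{n}10.png',ctrl.grab_frame(n))
b=cv2.imread('pics/top10.png')[120:215,255:350];a=cv2.imread('pics/scene10.png')[140:240,280:390]
cv2.imwrite('pics/c14.png',np.hstack([cv2.resize(b,(380,400),interpolation=2),cv2.resize(a,(420,400),interpolation=2)]))
go(.6477,-.0056,.262,98.1)
"
```

```text
t 14.6 pos [ 0.6464 -0.0057  0.3004] yaw 98.01 F [ 0.45 -0.66 -1.1 ] gap 0.0463 j [-0.19  0.57  0.96 -0.    1.61 -1.9 ]
shift/0.4 [-0.0033 -0.0002  0.096 ] turn -0.0008
```

View pics/c14.png

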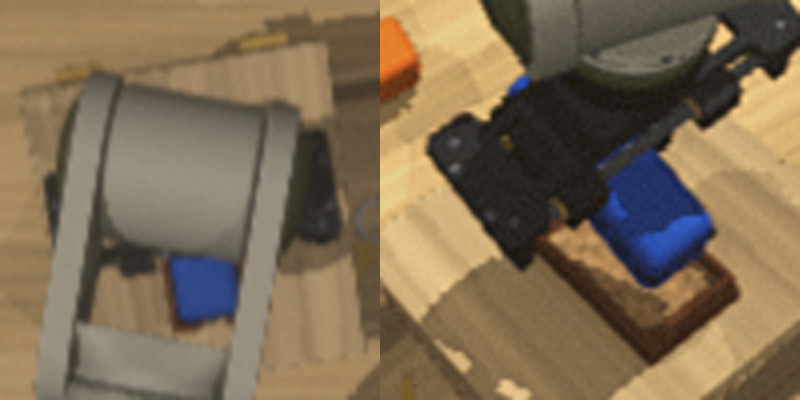

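```bash
python3 -c "
from h import *
u=np.array([.9897,.1435]);v=np.array([-.1435,.9897])
print([ray(n,(320,200))[0].round(3).tolist() for n in P])
st=ctrl.get_state()['position'];print(st[:2]@u,st[:2]@v)
for x,y in((172,320),(238,318),(205,319)):
  for z in(.283,.322):
    X=onz('top',(255+x/4,120+y*95/400),z)[:2];print(x,z,X@u,X@v)
for x,y in((717,235),(650,283)):
    X=onz('scene',(280+(x-380)*110/420,140+y/4),.285)[:2];print('far',x,X@u,X@v)
for x,y in((712,212),(642,250)):
    X=onz('scene',(280+(x-380)*110/420,140+y/4),.324)[:2];print('fartop',x,X@u,X@v)
"
```

```text
[[0.911, -0.215, 1.099], [0.515, -0.04, 1.479]]
0.6389102180093812 -0.09838682768071155
172 0.283 0.5757184304252582 -0.07121558879670974
172 0.322 0.5733748117521346 -0.07259560576567606
238 0.283 0.5693924506698892 -0.11835510994075202
238 0.322 0.5672551718594186 -0.11819753705098669
205 0.283 0.5725556638497283 -0.09478329890135719
205 0.322 0.5703152078242949 -0.09539458782279615
far 717 0.7000403000676906 -0.06929068387186015
far 650 0.698220047649061 -0.11530865266365431
fartop 712 0.6971875134091522 -0.07657455553470882
fartop 642 0.6905120768170974 -0.1185695678830492
```

Request:
{"method": "servo_tool", "body": {
  "motion": [
    [[-0.004,0,0.02],-0.001],
    [[-0.008,0,0.045],-0.001],
    [[-0.011,0,0.07],-0.001],
    [[-0.011,0,0.085],-0.001],
    [[-0.011,0,0.085],-0.001]
  ]
}}

```text
t: 15.1
position: [0.6508, -0.0041, 0.2649]
tool_rot: [-0.001, -0.071, 0.997, 0.0]
wrist_force: [-0.8, 0.3, -1.0]
finger_gap: 0.046
```

Request:
{"method": "servo_tool", "body": {
  "motion": [
    [[0,0,0.005],0],
    [[0,0,0.01],0],
    [[0,0,0.01],0]
  ]
}}

```text
t: 15.4
position: [0.6512, -0.0041, 0.2623]
tool_rot: [-0.0, -0.071, 0.997, 0.0]
wrist_force: [0.5, -0.0, -1.3]
finger_gap: 0.046
```

Request:
{"method": "servo_tool", "body": {
  "motion": [
    [[0.001,0,0.004],0],
    [[0.003,0,0.008],0],
    [[0.004,0,0.01],0],
    [[0.004,0,0.01],0]
  ]
}}

```text
t: 15.8
position: [0.6496, -0.0044, 0.2584]
tool_rot: [0.0, -0.071, 0.997, -0.0]
wrist_force: [0.7, -0.1, -0.3]
finger_gap: 0.046
```

```bash
python3 -c "
from h import *
for n in('scene','top'): cv2.imwrite(f'pics/{n}11.png',ctrl.grab_frame(n))
b=cv2.imread('pics/top11.png')[120:215,255:350];a=cv2.imread('pics/scene11.png')[140:240,280:390]
cv2.imwrite('pics/c15.png',np.hstack([cv2.resize(b,(380,400),interpolation=2),cv2.resize(a,(420,400),interpolation=2)]))
go(.6477,-.0056,.262,98.1)
"
```

```text
t 15.9 pos [ 0.6496 -0.0044  0.2584] yaw 98.19 F [ 0.5  -1.31 -0.52] gap 0.0461 j [-0.19  0.59  1.03  0.    1.52 -1.9 ]
shift/0.4 [ 0.0051 -0.0023 -0.009 ] turn 0.0008
```

View pics/c15.png

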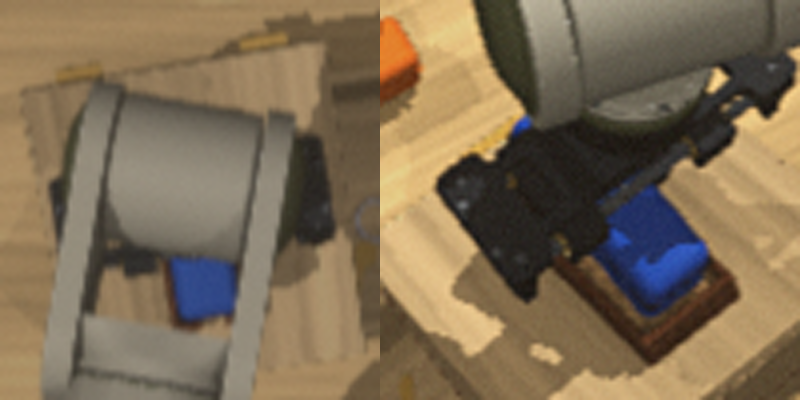

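Request:
{"method": "servo_tool", "body": {
  "motion": [
    [[0.001,-0.001,0.004],0],
    [[0.002,-0.002,0.008],0],
    [[0.003,-0.002,0.012],0],
    [[0.003,-0.002,0.012],0]
  ]
}}

```text
t: 16.3
position: [0.6483, -0.0053, 0.2532]
tool_rot: [-0.0, -0.071, 0.997, 0.0]
wrist_force: [-0.9, 0.5, -0.5]
finger_gap: 0.0458
```

Request:
{"method": "servo_tool", "body": {
  "motion": [
    [[0.001,0,0.004],0],
    [[0.002,0,0.008],0],
    [[0.003,0,0.012],0],
    [[0.003,0,0.012],0]
  ]
}}

```text
t: 16.7
position: [0.6473, -0.0056, 0.2484]
tool_rot: [-0.0, -0.071, 0.997, -0.0]
wrist_force: [-1.0, 0.1, -0.4]
finger_gap: 0.046
```

```bash
python3 -c "
from h import *
for n in('scene','top'): cv2.imwrite(f'pics/{n}12.png',ctrl.grab_frame(n))
b=cv2.imread('pics/top12.png')[120:215,255:350];a=cv2.imread('pics/scene12.png')[140:240,280:390]
cv2.imwrite('pics/c16.png',np.hstack([cv2.resize(b,(380,400),interpolation=2),cv2.resize(a,(420,400),interpolation=2)]))
go(.6477,-.0056,.262,98.1)
"
```

```text
t 16.8 pos [ 0.6473 -0.0056  0.2485] yaw 98.18 F [-0.76 -0.11 -0.41] gap 0.0457 j [-0.19  0.59  1.06 -0.    1.49 -1.9 ]
shift/0.4 [-0.0009 -0.     -0.0337] turn 0.0007
```

View pics/c16.png

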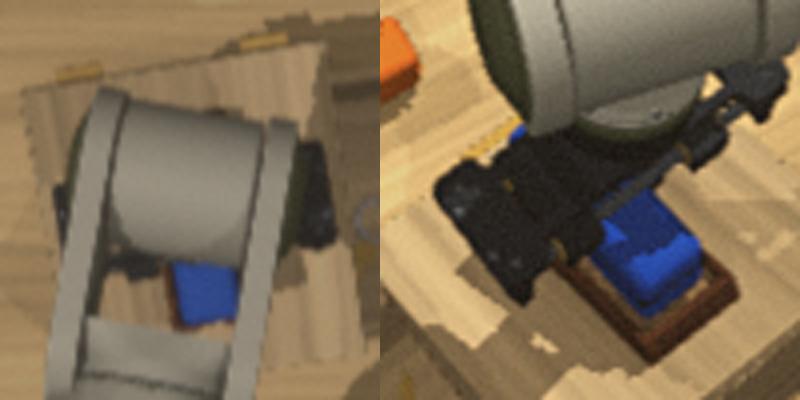

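Request:
{"method": "servo_tool", "body": {
  "motion": [
    [[0.001,0,0.005],0],
    [[0.003,0,0.01],0],
    [[0.004,0,0.015],0],
    [[0.005,0,0.02],0],
    [[0.006,0,0.025],0],
    [[0.006,0,0.025],0]
  ]
}}

```text
t: 17.4
position: [0.6448, -0.0059, 0.2384]
tool_rot: [-0.0, -0.071, 0.997, 0.0]
wrist_force: [-0.2, 0.2, -0.0]
finger_gap: 0.0458
```

Request:
{"method": "servo_tool", "body": {
  "motion": [
    [[0,0,0.004],0],
    [[0.001,0,0.008],0],
    [[0.001,0,0.012],0],
    [[0.001,0,0.012],0]
  ]
}}

```text
t: 17.8
position: [0.6445, -0.0059, 0.2337]
tool_rot: [-0.0, -0.071, 0.997, 0.0]
wrist_force: [0.2, -0.2, -1.2]
finger_gap: 0.046
```

```bash
python3 -c "
from h import *
for n in('scene','top'): cv2.imwrite(f'pics/{n}13.png',ctrl.grab_frame(n))
b=cv2.imread('pics/top13.png')[120:215,255:350];a=cv2.imread('pics/scene13.png')[140:240,280:390]
cv2.imwrite('pics/c17.png',np.hstack([cv2.resize(b,(380,400),interpolation=2),cv2.resize(a,(420,400),interpolation=2)]))
go(.6477,-.0056,.262,98.1)
"
```

```text
t 17.9 pos [ 0.6445 -0.0059  0.2337] yaw 98.19 F [-0.96 -0.22 -0.73] gap 0.0461 j [-0.19  0.59  1.1   0.    1.46 -1.9 ]
shift/0.4 [-0.008  -0.0003 -0.0706] turn 0.0007
```

View pics/c17.png

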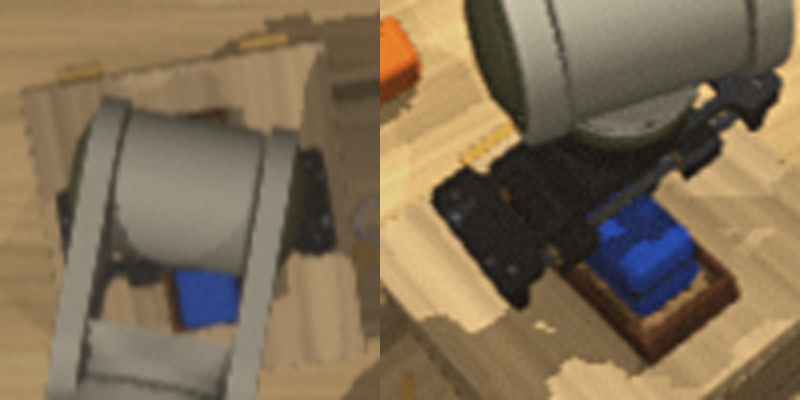

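```bash
python3 -c "
from h import *
im=cv2.imread('pics/scene13.png')[185:232,325:380];cv2.imwrite('pics/c18.png',cv2.resize(im,None,fx=12,fy=12,interpolation=2))
b=cv2.imread('pics/top13.png')[175:205,285:325]
cv2.imwrite('pics/c18b.png',cv2.resize(b,None,fx=14,fy=14,interpolation=2))"
```

```text
(no output)
```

View pics/c18.png

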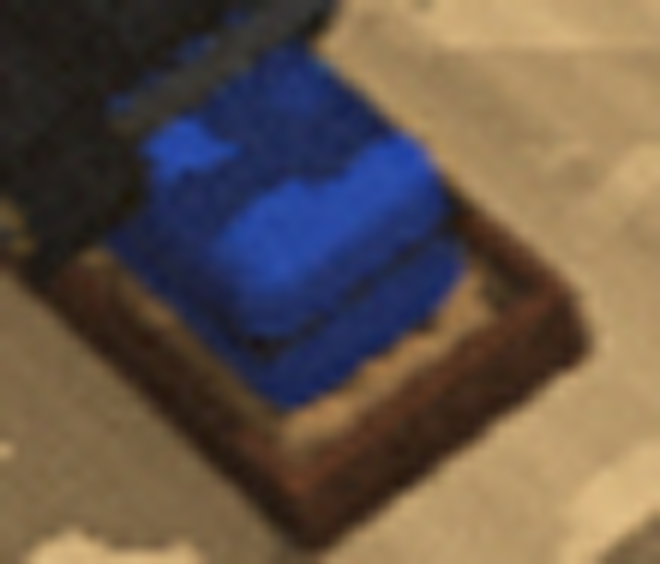

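View pics/c18b.png

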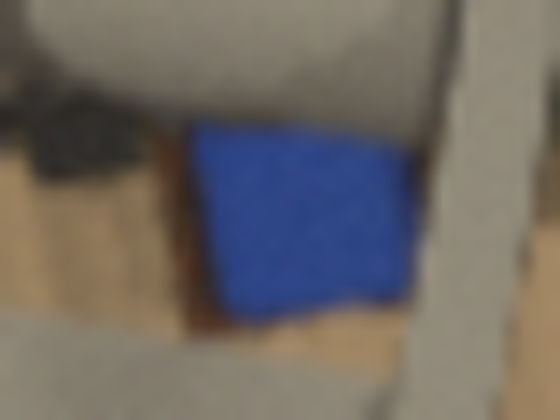

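```bash
python3 -c "
from h import *
c,s=np.cos(np.radians(25)),np.sin(np.radians(25))
ux=np.array([.9897*c,.1435*c,s]);uy=np.array([-.1435,.9897,0]);n=np.cross(ux,uy)
U,V=.6462,-.0988; rim=np.array([.9897*U-.1435*V,.1435*U+.9897*V,.2236])
def pl(cam,px,h):
    o,d=ray(cam,px);p=rim+n*(h-.020);x=o+d*((p-o)@n)/(d@n)-rim;return (x@ux).round(4),(x@uy).round(4)
q=lambda x,y:(325+(x+.5)/12-.5,185+(y+.5)/12-.5)
print('case uphill bottom',pl('scene',q(290,405),.014),pl('scene',q(465,275),.014))
print('rim inner top',pl('scene',q(300,470),.02),pl('scene',q(545,290),.02))
print('rim outer corners',pl('scene',q(310,505),.02),pl('scene',q(585,315),.02))
"
```

```text
case uphill bottom (np.float64(0.0563), np.float64(-0.0188)) (np.float64(0.0565), np.float64(0.0222))
rim inner top (np.float64(0.0734), np.float64(-0.0284)) (np.float64(0.0742), np.float64(0.0278))
rim outer corners (np.float64(0.0808), np.float64(-0.0319)) (np.float64(0.0838), np.float64(0.0291))
```

The case's uphill bottom edge sits about 17 mm from the inner rim, so the case is about 8 mm too far downhill. I'll shift it uphill about 6 mm along the slope before lowering flush.

Request:
{"method": "servo_tool", "body": {
  "motion": [
    [[-0.003,0,-0.003],0],
    [[-0.007,0,-0.006],0],
    [[-0.011,-0.001,-0.008],0],
    [[-0.014,-0.001,-0.008],0],
    [[-0.014,-0.001,-0.008],0]
  ]
}}

```text
t: 18.4
position: [0.6503, -0.0055, 0.237]
tool_rot: [-0.0, -0.071, 0.997, 0.0]
wrist_force: [0.5, -0.7, -0.8]
finger_gap: 0.0463
```

Request:
{"method": "servo_tool", "body": {
  "motion": [
    [[0,0,0.004],0],
    [[0.001,0,0.008],0],
    [[0.001,0,0.011],0],
    [[0.001,0,0.011],0]
  ]
}}

```text
t: 18.8
position: [0.6497, -0.0056, 0.2331]
tool_rot: [0.0, -0.071, 0.997, -0.0]
wrist_force: [-1.3, -0.4, 3.1]
finger_gap: 0.046
```

Request:
{"method": "servo_tool", "body": {
  "motion": [
    [[0,0,0.003],0],
    [[0,0,0.006],0],
    [[0,0,0.008],0],
    [[0,0,0.008],0]
  ]
}}

```text
t: 19.2
position: [0.6503, -0.0055, 0.2318]
tool_rot: [0.002, -0.072, 0.997, -0.0]
wrist_force: [-1.5, -0.3, 11.3]
finger_gap: 0.0461
```

```bash
python3 -c "
from h import *
for n in('scene','top'): cv2.imwrite(f'pics/{n}14.png',ctrl.grab_frame(n))
im=cv2.imread('pics/scene14.png')[185:232,325:380];cv2.imwrite('pics/c19.png',cv2.resize(im,None,fx=12,fy=12,interpolation=2))
go(.6477,-.0056,.262,98.1)
"
```

```text
t 19.3 pos [ 0.6502 -0.0055  0.2317] yaw 98.2 F [-1.35  0.75 10.39] gap 0.0463 j [-0.19  0.6   1.08  0.    1.45 -1.9 ]
shift/0.4 [ 0.0061  0.0007 -0.0757] turn 0.0008
```

View pics/c19.png

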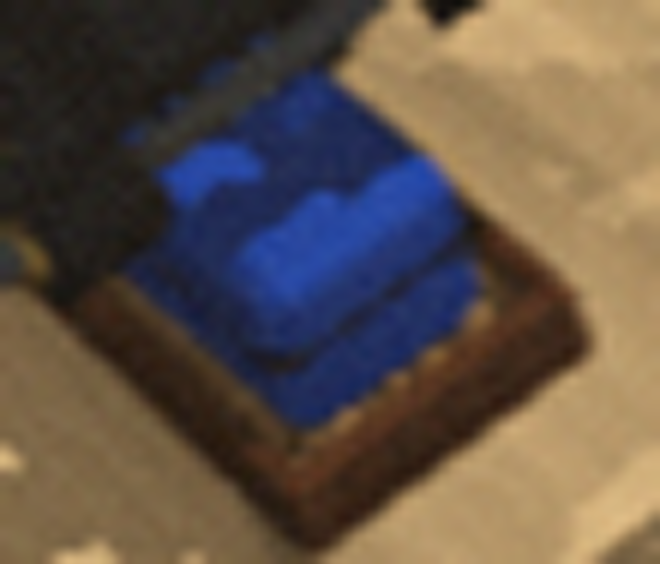

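```bash
cat >> h.py <<'E'
c_,s_=np.cos(np.radians(25)),np.sin(np.radians(25))
ux=np.array([.9897*c_,.1435*c_,s_]);uy=np.array([-.1435,.9897,0]);nn=np.cross(ux,uy)
_U,_V=.6462,-.0988; org=np.array([.9897*_U-.1435*_V,.1435*_U+.9897*_V,.2236])-nn*.02
def tp(x,y,z): return org+ux*x/1e3+uy*y/1e3+nn*z/1e3
E
python3 - <<'E'
from h import *
im=cv2.imread('pics/scene14.png');tm=cv2.imread('pics/top14.png')
def box(tilt,xe):  # uphill bottom edge at tray x=xe, floor; case rotated nose-down by tilt relative to tray
    t=np.radians(tilt);P=[]
    for x in(0,-130):
        for z in(0,44):
            for y in(-23,23):
                P.append(tp(xe+x*np.cos(t)+z*np.sin(t),y,12-x*np.sin(t)+z*np.cos(t)))
    return np.array(P)
E=[(0,1),(2,3),(4,5),(6,7),(0,2),(1,3),(4,6),(5,7),(0,4),(1,5),(2,6),(3,7)]
outs=[]
for tilt in(0,8):
  for n,I,(x0,y0,w,h) in(("scene",im,(310,165,72,72)),("top",tm,(275,140,60,65))):
    k=5;J=cv2.resize(I[y0:y0+h,x0:x0+w],(400,380) if 0 else (360,300),interpolation=2);sx,sy=360/w,300/h
    p=proj(n,box(tilt,62))
    for a,b in E:
        A=[((p[i]-[x0,y0])+.5)*[sx,sy]-.5 for i in(a,b)]
        cv2.line(J,tuple(A[0].round().astype(int).tolist()),tuple(A[1].round().astype(int).tolist()),(255,255,255),1)
    outs.append(J)
cv2.imwrite('pics/c20.png',np.vstack([np.hstack(outs[:2]),np.hstack(outs[2:])]))
E
```

```text
(no output)
```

View pics/c20.png

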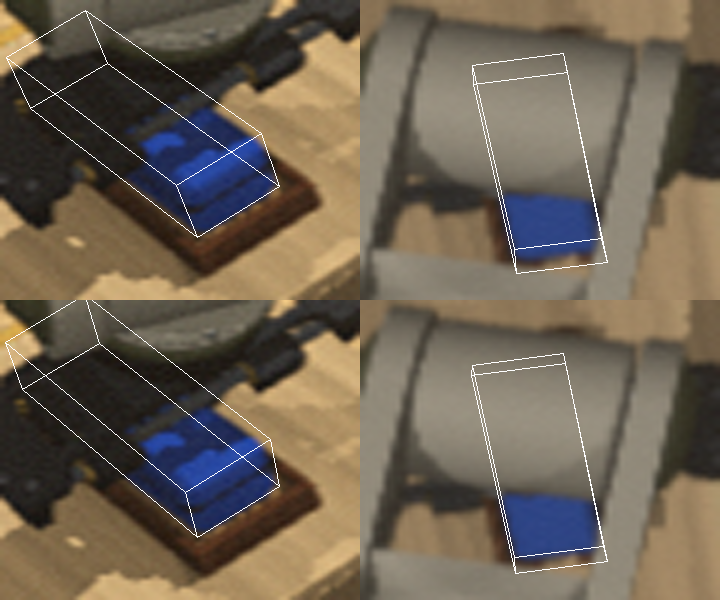

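The overlay leaves the tilt ambiguous because the case's edges are rounded. Two other checks say it is flush:
- The force jumped to 11 N within 1.3 mm, after pivoting at under 1 N.
- The TCP is 17.8 mm above the tray floor, close to the 17.5 mm it had above the case's underside at the grasp.

I'll soften the grip so it settles, and look again.

Request:
{"method": "servo_tool", "body": {
  "motion": [
    [[0,0,0],0],
    [[0,0,0],0],
    [[0,0,0],0],
    [[0,0,0],0]
  ],
  "gripper": 0,
  "newtons": 4
}}

```text
t: 19.7
position: [0.6502, -0.0055, 0.2308]
tool_rot: [0.001, -0.071, 0.997, -0.0]
wrist_force: [-0.0, 0.4, 6.5]
finger_gap: 0.0459
```

Request:
{"method": "servo_tool", "body": {
  "motion": [
    [[0,0,0.003],0],
    [[0,0,0.005],0],
    [[0,0,0.005],0],
    [[0,0,0],0],
    [[0,0,0],0]
  ]
}}

```text
t: 20.2
position: [0.6496, -0.0056, 0.2293]
tool_rot: [-0.0, -0.071, 0.997, 0.0]
wrist_force: [-0.2, 0.1, -1.3]
finger_gap: 0.0462
```

```bash
python3 -c "
from h import *
for n in('scene','top'): cv2.imwrite(f'pics/{n}15.png',ctrl.grab_frame(n))
im=cv2.imread('pics/scene15.png')[160:235,300:385];b=cv2.imread('pics/top15.png')[170:210,285:330]
cv2.imwrite('pics/c21.png',np.hstack([cv2.resize(im,(425,375),interpolation=2),cv2.resize(b,(375,375),interpolation=2)]))
go(.6477,-.0056,.262,98.1)
"
```

```text
t 20.3 pos [ 0.6496 -0.0056  0.2291] yaw 98.19 F [-0.68  0.49 -2.33] gap 0.0462 j [-0.19  0.6   1.09 -0.    1.45 -1.9 ]
shift/0.4 [ 0.0048  0.0006 -0.0823] turn 0.0008
```

View pics/c21.png

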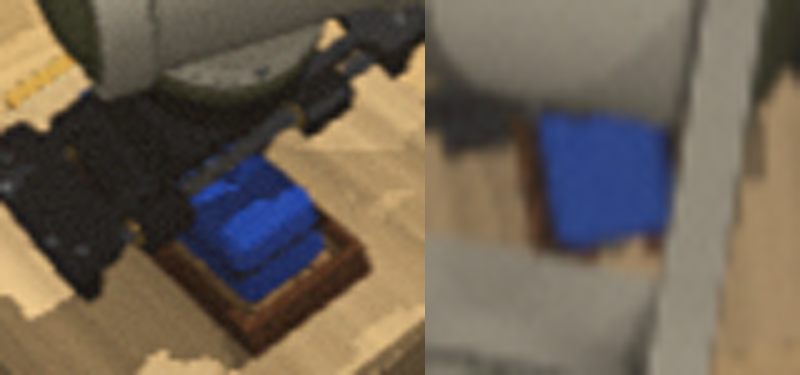

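Request:
{"method": "servo_tool", "body": {
  "motion": [
    [[0,0,0.003],0],
    [[0,0,0.005],0],
    [[0,0,0.005],0],
    [[0,0,0.005],0]
  ]
}}

```text
t: 20.7
position: [0.6498, -0.0056, 0.2281]
tool_rot: [0.0, -0.071, 0.997, -0.0]
wrist_force: [-1.8, -0.8, 5.5]
finger_gap: 0.046
```

```bash
python3 -c "
from h import *
for n in('scene',): cv2.imwrite(f'pics/{n}16.png',ctrl.grab_frame(n))
im=cv2.imread('pics/scene16.png')[185:232,325:380];cv2.imwrite('pics/c22.png',cv2.resize(im,None,fx=12,fy=12,interpolation=2))
go(.6477,-.0056,.262,98.1)
"
```

```text
t 20.75 pos [ 0.6498 -0.0056  0.2281] yaw 98.2 F [-2.27  0.42  4.8 ] gap 0.0458 j [-0.19  0.6   1.09 -0.    1.45 -1.9 ]
shift/0.4 [ 0.0052  0.0007 -0.0847] turn 0.0008
```

View pics/c22.png

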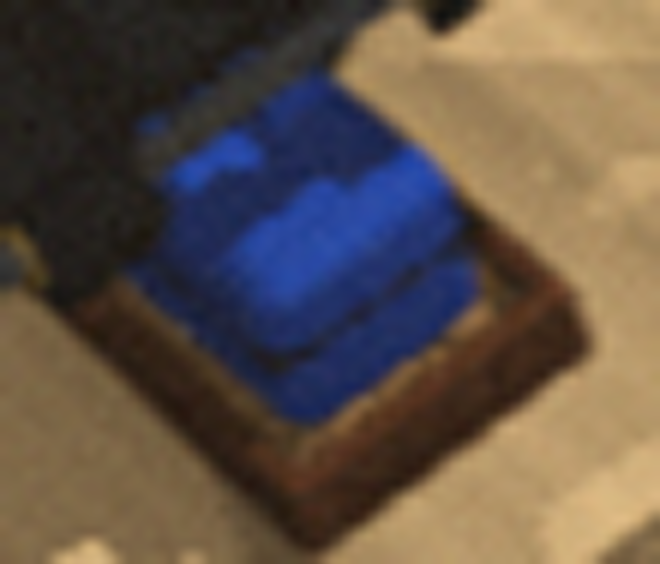

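The force (−2.3, 4.8) again matches the slope's normal, so the case is flat on the floor. Releasing.

Request:
{"method": "servo_tool", "body": {
  "motion": [
    [[0,0,0],0],
    [[0,0,0],0],
    [[0,0,-0.003],0],
    [[0,0,-0.003],0],
    [[0,0,-0.003],0],
    [[0,0,-0.003],0]
  ],
  "gripper": 100
}}

```text
t: 21.35
position: [0.6498, -0.0056, 0.2287]
tool_rot: [-0.0, -0.071, 0.997, -0.0]
wrist_force: [-1.0, -0.1, 1.3]
finger_gap: 0.0875
```

Request:
{"method": "servo_tool", "body": {
  "motion": [
    [[0,0,-0.03],0],
    [[0,0,-0.08],0],
    [[0,0,-0.15],0],
    [[0.1,0,-0.22],0],
    [[0.2,0,-0.25],0],
    [[0.3,0,-0.25],0],
    [[0.4,0,-0.25],0],
    [[0.5,0,-0.25],0]
  ]
}}

```text
t: 22.15
position: [0.4501, -0.0341, 0.3296]
tool_rot: [0.001, -0.072, 0.997, -0.0]
wrist_force: [0.5, -1.0, 0.9]
finger_gap: 0.0882
```

```bash
python3 -c "
from h import *
for n in('scene','top'): cv2.imwrite(f'pics/{n}17.png',ctrl.grab_frame(n))
b=cv2.imread('pics/top17.png')[120:215,255:350];a=cv2.imread('pics/scene17.png')[140:240,280:390]
cv2.imwrite('pics/c23.png',np.hstack([cv2.resize(b,(380,400),interpolation=2),cv2.resize(a,(420,400),interpolation=2)]))
go(.4345,-.239,.15,110.6)
"
```

```text
t 22.25 pos [ 0.4488 -0.034   0.3303] yaw 98.13 F [0.98 0.22 0.  ] gap 0.088 j [-0.34  0.09  1.53 -0.    1.52 -2.05]
shift/0.4 [ 0.1085 -0.5017  0.4512] turn -0.1039
```

View pics/c23.png

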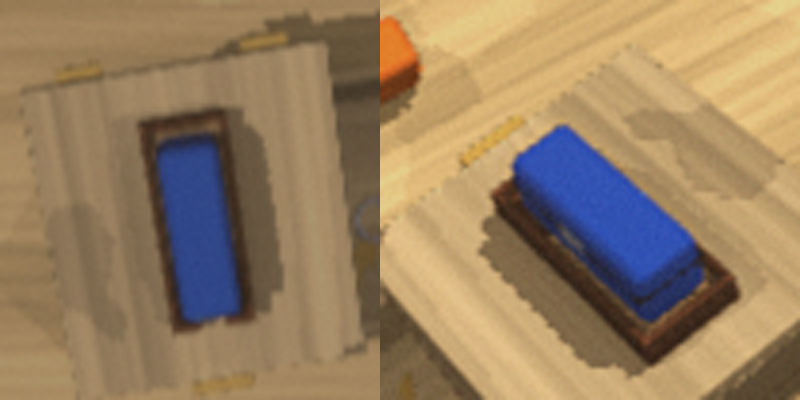

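View pics/scene17.png

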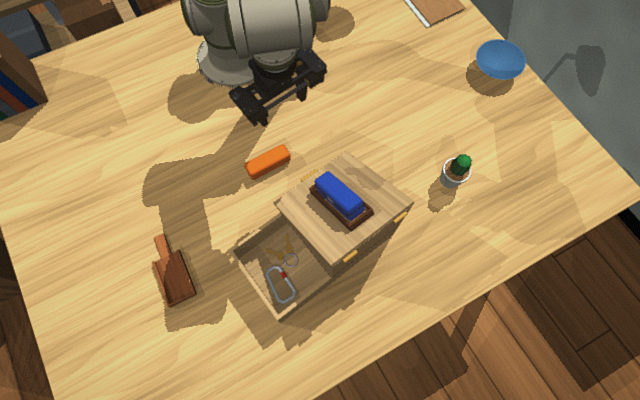

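Run:
```python
from h import *
a=lambda x,y:((x-380+.5)*110/420-.5+280,(y+.5)/4-.5+140)
b=lambda x,y:((x+.5)/4-.5+255,(y+.5)*95/400-.5+120)
Q=[]
for s,t in[((697,240),(157,150)),((634,288),(219,139)),((517,160),(241,314)),((563,127),(180,322))]:
    X,e=tri(a(*s),b(*t));Q.append(X);d=X-org;print([round(float(1e3*d@k),1) for k in(ux,uy,nn)],e)
Q=np.array(Q);d=Q[0]+Q[1]-Q[2]-Q[3];print(np.degrees(np.arctan2(d[1],d[0])),np.degrees(np.arcsin(d[2]/np.linalg.norm(d))),np.linalg.norm(d)/2)
d=Q.mean(0)-org;print('centre in tray',[round(float(1e3*d@k),1) for k in(ux,uy,nn)])
```

```text
[68.2, 20.2, 53.1] [np.float64(0.5), np.float64(0.5)]
[69.4, -25.1, 55.7] [np.float64(0.2), np.float64(0.2)]
[-59.9, -19.2, 53.7] [np.float64(2.8), np.float64(2.8)]
[-65.3, 23.1, 43.4] [np.float64(2.4), np.float64(2.4)]
6.087243697138356 27.539408642767395 0.13163983657640688
centre in tray [3.1, -0.3, 51.4]
```

The case lies inside the rims: its top-face centre is at about (3, 0, 51) mm in the tray, and its slope reads 27.5° against 26.3° measured for the tray. The tray has not moved, the lid looks shut, and the bystanders look unmoved. Handing in.

```bash
python3 -c "
from h import *
print(ctrl.close_job())"
```

```text
the job is handed in; nothing more can be done
None
```

I seated the tray on the lid with its notch over the yellow key, laid the blue case lengthwise in it, and handed the job in at about 22 s of the 64 s. No verdict was reported. I lowered each one until its uphill end touched and it swung flat in the fingers. I released each only after the contact force pointed square to the slope.

**Last checks that passed:**
- **Tray:** after I let go of it, both views showed it flush with the key in its notch. Its rim corners put it within about 1 mm of centre across the key. It looked unmoved after the case went in.
- **Case:** its centre reads about (3, 0) mm in the tray. It slopes 27.5° against 26.3° measured the same way for the tray, so it is flat within measuring error.
- **Surroundings:** by eye the lid is shut, the gripper is well clear, and the cactus pot, spoon rest, carabiner and key ring look unmoved.

**Checks that disagreed:**
- **Slope:** both readings are 1–2.5° above the lid's nominal 25°.
- **Tray position:** the rim corners put the tray about 4 mm further uphill than my estimate of the key's position predicts. The pictures show it against the key.
- **Case:** triangulation gave a height about 5 mm low, and 10 mm low at one corner, with up to 2.8 mm of ray error at the low end. I put this down to its rounded edges. Its heading read 6° against 8° for the tray.
- **Overlay:** I drew one case outline at two tilts over the pictures, but it did not settle the tilt, so I relied on the contact force instead. That came close to the ban on searching over drawn models, so I did not take it further.

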